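# Sort inspected brackets by tag and lock the reject with a pin

## Task

Sort the two inspected brackets: set the one tagged with a round disc into the nest marked with a disc, and the one tagged with a cross into the nest marked with a cross, each lying flat down in its pocket with the tag up, the cross one with its hole over the hole in the nest's floor. Then take the pin from its stand and push it down through the rejected bracket's hole until its collar rests on the flange. Leave everything else on the bench where it lies.

Things in the scene. Friction and masses are not known exactly. Their poses are not given: they have to be found in the camera images.
- bracket_pass: aluminium bracket, 120 mm long (own x), 44 wide (y), z up, origin at the centre of its underside. Thick block, 36 mm high, from x -60 to +10; thin flange, 14 mm high, from x +10 to +60, with an upright 20 mm through hole at x +36. On the thick block's top, a flat dark tag shaped as a round disc (34 mm): the passed part.
- bracket_reject: aluminium bracket, 120 mm long (own x), 44 wide (y), z up, origin at the centre of its underside. Thick block, 36 mm high, from x -60 to +10; thin flange, 14 mm high, from x +10 to +60, with an upright 20 mm through hole at x +36. On the thick block's top, a flat dark tag shaped as a diagonal cross (X, 44 mm bars): the rejected part.
- bracket_reject_hole (a point): centre of the rejected bracket's flange hole, at the flange's top face; axes as the bracket's
- nest_pass: fixed black nest with a grey rim, 150 x 74 mm outside, rim 34 mm high and 10 thick; pocket 130 (own x) x 54 mm (y), its floor 24 mm above the table. Origin at table height under the pocket's centre. A flat tab beyond the +x end (x +75 to +121, 24 mm high) bears an aluminium mark: a round disc; its floor has no hole.
- nest_reject: fixed black nest with a grey rim, 150 x 74 mm outside, rim 34 mm high and 10 thick; pocket 130 (own x) x 54 mm (y), its floor 24 mm above the table. Origin at table height under the pocket's centre. A flat tab beyond the +x end (x +75 to +121, 24 mm high) bears an aluminium mark: a diagonal cross; its floor has an upright 32 mm through hole at x = +36 mm.
- nest_pass_seat (a point): centre of the pass nest's pocket floor (24 mm above the table); axes as the nest's
- nest_reject_seat (a point): centre of the reject nest's pocket floor (24 mm above the table); axes as the nest's
- nest_reject_hole (a point): centre of the hole in the reject nest's floor, at floor height
- pin_stand: fixed grey block 64 x 64 x 36 mm with a 16 mm hole in the middle in which the pin stands; origin at the centre of its underside
- pin: dark steel lock pin, 98 mm long, upright: own z up along its axis, origin at the underside of its collar. Below the origin a 12 mm shank, 32 mm long, with a tapered tip; above it a collar 30 mm across and 6 mm thick, then a round grip 20 mm across and 60 mm tall. It starts upright in the stand with its collar on the stand's top.
- pin_tip (a point): lower end of the pin's shank, 32 mm below the collar's underside
- spanner: open-ended steel spanner, 150 mm long, lying flat between the nests; origin at its underside. Not part of the job: leave it.
- spare_block: steel block 80 x 45 x 28 mm with two 12 mm holes; origin at the centre of its underside. Not part of the job: leave it.
- collar: steel shaft collar (thick ring), 60 mm across, 20 mm high; origin at the centre of its underside. Not part of the job: leave it.
- gauge_block: plain dark steel block 60 x 35 x 20 mm; origin at the centre of its underside. Not part of the job: leave it.
- flat_bar: dark steel flat bar 200 x 30 x 10 mm; origin at the centre of its underside. Not part of the job: leave it.
- hammer: hammer, 220 mm long, lying flat; origin at its underside. Not part of the job: leave it.
There are look-alikes about, which are no part of the job. What is shaped like the bracket_pass but green is not meant.

How it is judged:
By the outcome, as a careful person would: the job done as asked, in the order asked, and still so for the second after the job is handed in, with the robot touching nothing.
It also fails if it takes over 72 s, if anything falls off the work surface, if the arm or the gripper's body presses on something with over 40 N, if the wrist force passes 120 N, or if a joint passes its speed limit or range.

## Robot

A 6-joint arm with a two-finger parallel gripper is mounted at the origin on the work surface. World frame = base frame: x ahead of the robot, y to its left, z up, the work surface at z = 0. Lengths are in m, angles in rad, forces in N, time in s.
With the tool pointing down it reaches from about 0.425 to 0.95 m from the base axis. Payload 14.7 kg.
Tool frame: the origin (TCP) lies at the very end of the fingers, on their centre line; the grasp point (between the pads) lies 19 mm behind it (r.pinch_z is the distance from the TCP to the grasp point, in m); z points along the fingers, y is the line along which they close (so a half turn about z gives the same grasp; the last joint's range is limited). The gripper opens to 85 mm and grips with 20 to 120 N. Pads are 22 mm wide; open, the fingers measure 114 mm over their backs; the gripper's body (76 mm by 85 mm) begins 54 mm behind the grasp point. The pads swing forward as they close: fully open they stand 13 mm farther back than shut.
Start: joints at [-1.39, 0.48, 1.596, -0, 1.065, -0.047], TCP at [0.147, -0.633, 0.231] pointing down, gripper open.
Joint ranges: [-2.75, 2.75], [-0.82, 2.05], [0.23, 2.67], [-1.56, 4.7], [0.09, 2.69], [-2.92, 2.92]. Speed limits (rad/s): [1.89, 1.89, 2.39, 3.01, 3.01, 3.01].

## Interface

Orientations are given as a rotation vector (axis times angle).
In Python, from bench import r gives the robot as it stands.
- The arm moves only by the tool jog_arm, never from a script. Its arguments are lists of equal length, an entry for each row: "travel": the shift along the tool's x, y, z in m, a list of three; "turn": the turn, a rotation vector about the tool's x, y, z in degrees, a list of three; "grip": the closure, from 0 (fully open) to 1 (shut). In form: {"travel": [[x, y, z], ...], "turn": [[rx, ry, rz], ...], "grip": [grip, ...]}. A call has exactly 10 rows; each row is the pose to reach, as a shift and turn from the pose commanded when the call began, along the tool's axes at that moment; what a row does not reach only later rows make up. A row lasts 1/10 s, in which the tool goes at most 50 mm and 8.59 degrees, less where a joint would pass 70% of its speed; a pose out of reach is approached as far as the arm can. A call with a gripper value outside its range is refused whole. The fingers move at their own pace and stop on an object; "grip_force" is the grip in N (left out, the last holds). Time passes only in rows, so rows that repeat a pose let the fingers close, or fill a call up. It gives the time, the measured TCP pose, the force, the opening and the grip force at its end, in the units of the state.
- r.state(): the state, without advancing time (a new reading comes with each control period).
- r.camera(name): name is "side" or "top"; returns the picture (420x560x3 uint8, red, green, blue); there is no depth.
- r.camera_info(name): a dict with "fx", "fy", "cx", "cy" (pixels), "pose" (4x4, takes a point from camera to world coordinates). Camera axes: x right, y down, z forward; pixel columns grow to the right and rows downward; lengths in m; the calibration is good to about 2 mm. A picture is of the moment at which its call begins. camera_info takes no time and is no camera call.
- r.hand_in(): hands the job in; it is judged then, once.
Trained networks look in the newest picture that a camera, given by its name, has taken for a name from the list of things; names that differ only in an ending like _2 or _b are one class to them, and where a whole thing is asked for, a point or a joint stands for the part that bears it (a point fixed in the world has none). Each returns a list of dicts, best first, with "score" (0 to 1); they miss things now and then, are a little off and sometimes report something else, mostly with a low value. They report only what shows in the picture. A call takes as long as a camera call. They do not tell look-alikes from the thing itself.
- r.find_in(query, camera): "at" ([column, row] in pixels, amid what is visible of it).
- r.landmark_of(query, camera): "at" ([column, row] in pixels: a listed point, or the origin of a listed thing).
The state is a dict: "time_s": time; "joints": joint angles; "qvel": joint speeds; "effort": joint torques, N m; "tcp_pos": TCP position; "eef_rot": TCP orientation; "wrist_force": force on the tool from outside, world axes, zero at the start; "wrist_torque": the same for the moment, N m; "width": finger opening in m; "gripper_force": force on a finger pad.
Only numpy, scipy, OpenCV 4.12 (cv2) and the standard library are available. Lean on these libraries where they do the work, as an engineer would, in place of code of your own. Each camera call takes 0.05 s, during which the arm holds its last target. There are 200 camera calls.

## Working session

There is one attempt and no reset: what is moved stays moved. The work goes in short steps, Python scripts to look and compute and a tool call to move; the robot and the scene stay as the last step left them, time stands still between calls to the robot, and variables do not carry over. Pictures are saved under pics/ and viewed, at most 11 in all, crops included, and the job is handed in when it is done.

Besides the shell and the picture viewer there is one more tool, called after "Emit:" as name(argument=value, ...) on one line, values as JSON. jog_arm: Moves the arm, as the interface text tells. Its arguments: {"type":"object","properties":{"travel":{"type":"array"},"turn":{"type":"array"},"grip":{"type":"array"},"grip_force":{"type":"number"}},"required":["travel","turn","grip"]}

```bash
mkdir -p pics; ls
python3 - <<'E'
from bench import r
import cv2,numpy as np
for n in("top","side"):
    im=r.camera(n); cv2.imwrite(f"pics/{n}0.png",cv2.resize(im[:,:,::-1],(800,600),interpolation=cv2.INTER_CUBIC))
    i=r.camera_info(n); print(n,i['fx'],i['fy'],i['cx'],i['cy'],np.round(i['pose'],3).tolist())
    for q in("bracket_pass","bracket_reject","bracket_reject_hole","nest_pass_seat","nest_reject_seat","nest_reject_hole","nest_pass","nest_reject","pin","pin_stand","pin_tip"):
        print(q,[(np.round(d['at']).tolist(),round(d['score'],2)) for d in r.landmark_of(q,n)][:5])
s=r.state();print(s['time_s'],s['tcp_pos'],s['eef_rot'])
E
```

```text
pics
top 411.4051935357844 411.4051935357844 283.4366512303444 208.79464224175743 [[-0.006, -0.997, 0.082, 0.432], [-1.0, 0.006, -0.003, 0.057], [0.003, -0.082, -0.997, 1.11], [0.0, 0.0, 0.0, 1.0]]
bracket_pass [([197.0, 299.0], 0.84), ([195.0, 234.0], 0.58), ([142.0, 224.0], 0.56)]
bracket_reject [([431.0, 244.0], 0.93)]
bracket_reject_hole [([436.0, 230.0], 0.92)]
nest_pass_seat [([243.0, 180.0], 0.81), ([360.0, 176.0], 0.71)]
nest_reject_seat []
nest_reject_hole [([360.0, 162.0], 0.8)]
nest_pass [([244.0, 181.0], 0.88), ([360.0, 161.0], 0.33)]
nest_reject [([360.0, 178.0], 0.66)]
pin [([180.0, 167.0], 0.69), ([301.0, 238.0], 0.6)]
pin_stand [([300.0, 239.0], 0.89), ([437.0, 231.0], 0.48)]
pin_tip []
side 425.4403615914651 425.4403615914651 274.2883397003568 209.37706913044403 [[-0.886, -0.253, 0.388, 0.026], [-0.463, 0.467, -0.754, 0.978], [0.01, -0.848, -0.531, 0.719], [0.0, 0.0, 0.0, 1.0]]
bracket_pass [([199.0, 317.0], 0.82), ([246.0, 283.0], 0.8), ([310.0, 304.0], 0.64)]
bracket_reject [([345.0, 174.0], 0.78), ([226.0, 239.0], 0.65)]
bracket_reject_hole [([337.0, 173.0], 0.97)]
nest_pass_seat [([297.0, 260.0], 0.72), ([228.0, 229.0], 0.69)]
nest_reject_seat [([276.0, 187.0], 0.84)]
nest_reject_hole [([299.0, 229.0], 0.23)]
nest_pass [([225.0, 239.0], 0.81)]
nest_reject [([272.0, 191.0], 0.92), ([298.0, 229.0], 0.71), ([296.0, 220.0], 0.68)]
pin [([295.0, 216.0], 0.47), ([287.0, 164.0], 0.33)]
pin_stand [([302.0, 227.0], 0.57)]
pin_tip [([295.0, 228.0], 0.73)]
1.2 [ 0.1467904  -0.63320292  0.23129305] [-3.12123472e+00 -3.57031360e-01  5.07646867e-06]
```

View pics/top0.png

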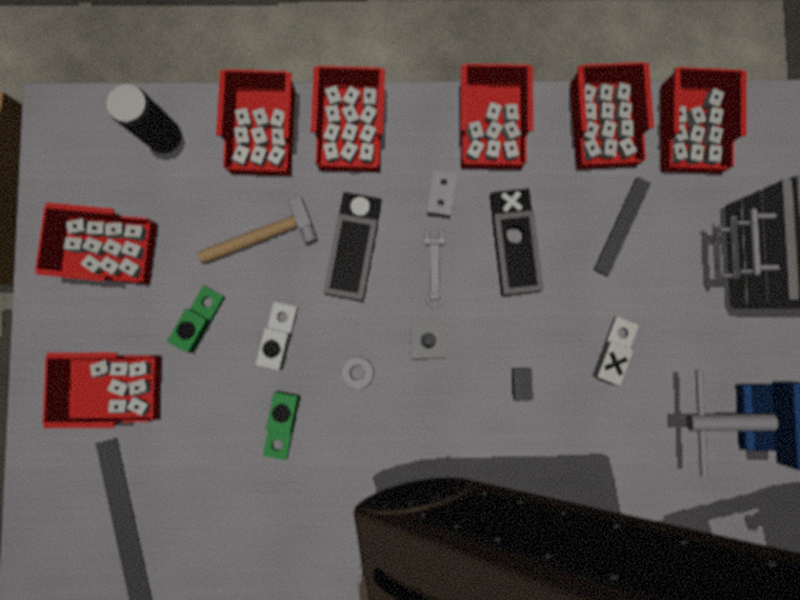

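View pics/side0.png

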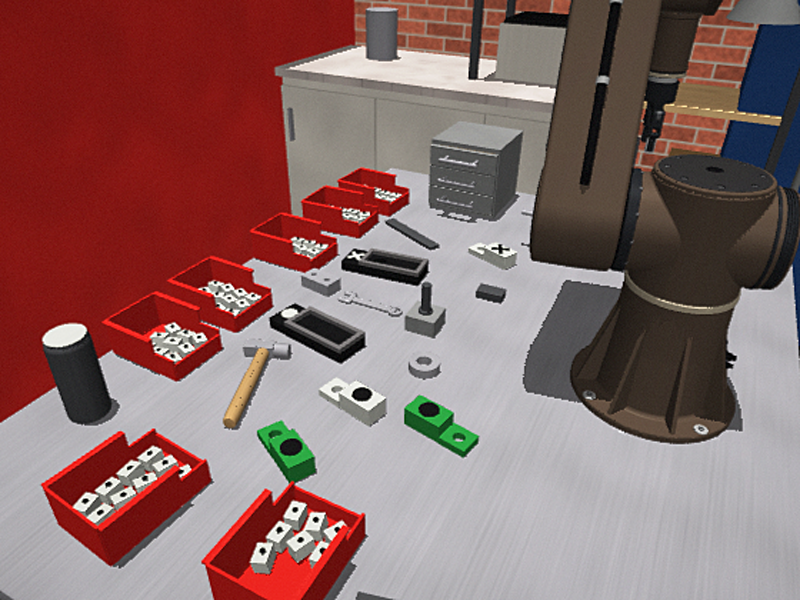

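The white disc-tagged bracket is at top(native) ~(193,235). The green ones at ~(137,224) and (197,298) are look-alikes. The white cross bracket is at ~(432,246). The disc-marked nest is at ~(246,172), the cross-marked nest at ~(361,168) and the pin stand at ~(300,240). I'll check these with enlarged crops and measure them.

```bash
cat > h.py <<'E'
from bench import r
import cv2,numpy as np
def w(uv,z,cam="top"):
    i=r.camera_info(cam);P=np.array(i['pose'])
    d=P[:3,:3]@[(uv[0]-i['cx'])/i['fx'],(uv[1]-i['cy'])/i['fy'],1]
    return (P[:3,3]+d*(z-P[2,3])/d[2])
def px(p,cam="top"):
    i=r.camera_info(cam);P=np.array(i['pose']);q=P[:3,:3].T@(np.array(p)-P[:3,3])
    return np.array([i['cx']+i['fx']*q[0]/q[2],i['cy']+i['fy']*q[1]/q[2]])
def avg(cam="top",n=6): return np.mean([r.camera(cam).astype(float) for _ in range(n)],0).astype(np.uint8)
E
python3 - <<'E'
from h import *
im=avg(); np.save('top.npy',im); cv2.imwrite('top_avg.png',im[:,:,::-1])
S=5; tiles=[]
for c in [(193,235),(432,246),(246,172),(361,168),(300,240)]:
    x,y=c;h=40; t=im[y-h:y+h,x-32:x+32,::-1]
    t=cv2.resize(t,None,fx=4,fy=4,interpolation=cv2.INTER_CUBIC)
    t=cv2.convertScaleAbs(t,alpha=1.3)
    for k in range(0,64,10): cv2.putText(t,str(x-32+k),(k*4,8),0,.3,(0,255,255))
    for k in range(0,80,10): cv2.putText(t,str(y-h+k),(0,k*4+4),0,.3,(0,255,255))
    tiles.append(t)
tiles.append(tiles[0]*0)
m=np.vstack([np.hstack(tiles[:3]),np.hstack(tiles[3:])]);m=cv2.resize(m,(720,600)) ;cv2.imwrite('pics/crop1.png',m)
g=cv2.cvtColor(im,cv2.COLOR_RGB2GRAY)
for c in [(193,235),(432,246),(246,172),(361,168),(300,240)]:print(c,g[c[1]-30:c[1]+30:4,c[0]-24:c[0]+24:4].tolist())
E
```

```text
(193, 235) [[118, 117, 117, 117, 115, 115, 114, 114, 114, 115, 116, 118], [114, 114, 116, 115, 115, 114, 114, 114, 114, 115, 114, 116], [115, 115, 114, 115, 117, 117, 159, 154, 140, 123, 116, 117], [117, 118, 116, 117, 115, 127, 159, 144, 160, 159, 107, 116], [118, 115, 115, 114, 115, 147, 138, 115, 140, 145, 117, 117], [116, 115, 115, 115, 116, 158, 158, 130, 158, 106, 115, 114], [116, 115, 115, 116, 127, 151, 157, 160, 160, 100, 115, 116], [115, 115, 113, 113, 154, 159, 158, 156, 114, 103, 112, 114], [113, 114, 116, 115, 159, 121, 154, 160, 61, 114, 114, 114], [115, 115, 115, 123, 60, 28, 28, 160, 55, 113, 113, 115], [117, 116, 116, 140, 33, 29, 26, 136, 85, 116, 114, 114], [116, 116, 115, 156, 135, 43, 110, 112, 107, 115, 113, 113], [117, 117, 117, 159, 157, 161, 160, 65, 114, 114, 116, 115], [116, 117, 117, 119, 129, 143, 157, 56, 114, 114, 113, 111], [117, 117, 116, 116, 117, 117, 116, 114, 112, 115, 115, 115]]
(432, 246) [[114, 114, 114, 116, 115, 116, 118, 116, 117, 115, 114, 114], [114, 115, 115, 116, 117, 117, 120, 117, 117, 118, 114, 117], [116, 112, 114, 115, 115, 95, 157,
[... 2660 characters left out ...]
 114, 114, 116, 116, 117], [116, 114, 114, 113, 115, 113, 114, 115, 114, 116, 115, 116], [115, 115, 115, 113, 116, 115, 116, 115, 115, 114, 115, 114], [113, 112, 113, 110, 115, 81, 68, 100, 114, 114, 114, 114], [114, 114, 112, 112, 116, 52, 71, 74, 113, 112, 115, 116], [117, 116, 114, 115, 116, 82, 41, 105, 113, 115, 113, 115], [116, 118, 117, 112, 117, 116, 117, 116, 115, 115, 114, 113], [115, 116, 116, 108, 104, 97, 105, 101, 101, 111, 112, 114], [116, 118, 117, 116, 116, 115, 115, 116, 114, 112, 114, 113], [117, 119, 117, 118, 117, 115, 114, 115, 114, 113, 112, 115], [117, 117, 118, 115, 114, 113, 113, 112, 111, 113, 112, 114], [116, 117, 116, 116, 115, 113, 113, 111, 114, 113, 114, 115]]
```

View pics/crop1.png

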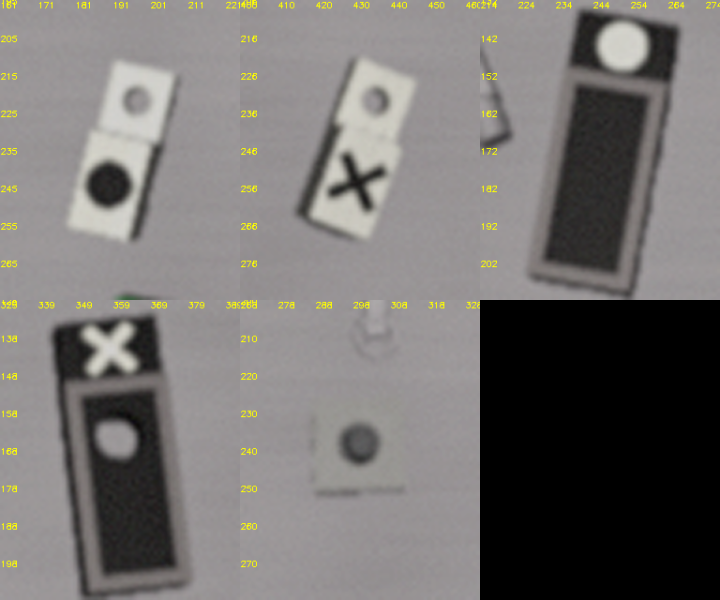

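Run:
```python
from h import *
im=np.load('top.npy'); g=cv2.cvtColor(im,cv2.COLOR_RGB2GRAY)
S=4; G=cv2.GaussianBlur(cv2.resize(g,None,fx=S,fy=S,interpolation=cv2.INTER_CUBIC),(0,0),1.5)
def comp(mask,c,win=None):
    m=mask.astype(np.uint8)
    if win:
        k=np.zeros_like(m);cv2.circle(k,(int(c[0]*S+1.5),int(c[1]*S+1.5)),int(win*S),1,-1);m&=k
    n,l,st,ce=cv2.connectedComponentsWithStats(m)
    ys,xs=np.nonzero(l); d=(xs/S-c[0])**2+(ys/S-c[1])**2; i=l[ys[d.argmin()],xs[d.argmin()]]
    return (l==i).astype(np.uint8),(ce[i]-1.5)/S,st[i,4]/S/S
def deg(v): return round(np.degrees(np.arctan2(v[1],v[0])),1)
for n,tc,hc,tw in(("pass",(189.5,243.5),(197.5,221),None),("rej",(431.2,248.5),(436,226.8),None)):
    # refine guesses from crop scale
    _,t,a=comp(G<90,tc); _,h,b=comp(G<(146 if n=="pass" else 142),hc,6.5)
    T,H=w(t,.036),w(h,.014); v=H-T
    print(n,t,a,h,b,'tag',T[:2],'hole',H[:2],'len',np.hypot(*v[:2]),'yaw',deg(v),'origin',(T+v*25/61)[:2], (H-36*v/np.hypot(*v[:2])/1000)[:2])
for n,pc,mc in(("nestpass",(244,180),(250,144)),("nestrej",(360,185),(359,141))):
    m,_,a=comp(G<60,pc); cnt=max(cv2.findContours(m,0,2)[0],key=cv2.contourArea)
    box=(cv2.boxPoints(cv2.minAreaRect(cnt))-1.5)/S; W=np.array([w(p,.034)[:2] for p in box])
    _,mk,b=comp(G>120,mc,8); M=w(mk,.024)[:2]; c=W.mean(0); v=M-c
    e=W[1]-W[0];f=W[2]-W[1]; L=e if np.hypot(*e)>np.hypot(*f) else f
    L=L*np.sign(L@v)
    print(n,'c',c,'sizes',np.hypot(*e),np.hypot(*f),'mark',mk,M,b,'d',np.hypot(*v),'yaw mark',deg(v),'yaw rect',deg(L))
_,p,a=comp(G<88,(300,238));print('pin',p,a,w(p,.102)[:2],w(p,.042)[:2])
i=[r.landmark_of(q,'side')[0]['at'] for q in('bracket_reject_hole','pin_tip')];print(w(i[0],.014,'side'),w(i[1],.004,'side'))
s=r.state();print(s['time_s'])
```

```text
pass [189.53568424 243.83307628] 111.4375 [196.90554415 221.41016427] 60.875 tag [0.43083775 0.29893586] hole [0.49025769 0.28501498] len 0.06102884986760535 yaw -13.2 origin [0.45519019 0.29323058] [0.45520676 0.29322669]
rej [430.72860863 254.09821429] 84.0 [435.91608911 230.66410891] 31.5625 tag [ 0.40057099 -0.32788523] hole [ 0.46192237 -0.351808  ] len 0.06585051359800034 yaw -21.3 origin [ 0.425715   -0.33768965] [ 0.42838201 -0.3387296 ]
nestpass c [0.6005178  0.15632427] sizes 0.12829778807113726 0.05245385601256589 mark [251.56948679 143.85454776] [0.69723915 0.13868684] 123.0 d 0.09831631566561952 yaw mark -10.3 yaw rect -10.4
nestrej c [ 0.60681978 -0.15628531] sizes 0.05315192201752638 0.1290688080878178 mark [358.06635154 140.61834734] [ 0.70457902 -0.14745957] 89.25 d 0.09815682505573736 yaw mark 5.2 yaw rect 5.5
pin [299.30540541 238.07483108] 92.5 [0.4433734  0.01604265] [0.44403993 0.01357716]
[ 0.45594195 -0.35118376  0.014     ] [0.44521988 0.02672919 0.004     ]
1.6
```

```bash
cat >> h.py <<'E'
from scipy.spatial.transform import Rotation as Ro
def plan(pts,s=None,R0=None,p0=None):
    """pts (x,y,z,psi_deg): print the shift in mm and yaw turn in deg, each from the pose before it"""
    s=r.state(); p=np.array(s['tcp_pos']); psi=np.degrees(np.arctan2(*Ro.from_rotvec(s['eef_rot']).as_matrix()[1::-1,0]))
    print('now',p.round(4),'psi',psi.round(2),'F',s['wrist_force'].round(1),'w',s['width'],'t',s['time_s'])
    for x,y,z,a in pts:
        R=Ro.from_euler('z',psi,degrees=True).as_matrix()@np.diag([1,-1,-1.])
        print((x,y,z,a),'shift',(R.T@(np.array([x,y,z])-p)).round(4),'turn',round(psi-a,1)); p,psi=np.array([x,y,z]),a
E
python3 - <<'E'
from h import *
im=np.load('top.npy'); g=cv2.cvtColor(im,cv2.COLOR_RGB2GRAY)
c=np.array([436,232.]); yy,xx=np.mgrid[:g.shape[0],:g.shape[1]]
for k in range(8):
    W=((xx-c[0])**2+(yy-c[1])**2<6.2**2)*np.clip(150-g.astype(float),0,40); c=np.array([(W*xx).sum(),(W*yy).sum()])/W.sum()
T=w((430.73,254.10),.036)[:2];H=w(c,.014)[:2];v=H-T
print(c,H,np.hypot(*v),np.degrees(np.arctan2(v[1],v[0])),T+v*25/61)
plan([(.50,-.30,.2,5),(.51,.05,.2,-5),(.4406,.2966,.12,-13.2)])
print(Ro.from_rotvec(r.state()['eef_rot']).as_matrix().round(4))
E
```

```text
[436.10404624 232.43089858] [ 0.4572187  -0.35213798] 0.0616239865930727 -23.172708843703326 [ 0.42378453 -0.33782692]
now [ 0.1468 -0.6332  0.2313] psi 13.05 F [-0.3 -0.7 -0. ] w 0.08539515444009083 t 1.6
(0.5, -0.3, 0.2, 5) shift [ 0.4193 -0.2448  0.0313] turn 8.1
(0.51, 0.05, 0.2, -5) shift [ 0.0405 -0.3478  0.    ] turn 10
(0.4406, 0.2966, 0.12, -13.2) shift [-0.0906 -0.2396  0.08  ] turn 8.2
[[ 0.9742  0.2258 -0.    ]
 [ 0.2258 -0.9742  0.    ]
 [-0.     -0.     -1.    ]]
```

Emit:
jog_arm(travel=[[0.42, -0.245, 0.03], [0.42, -0.245, 0.03], [0.42, -0.245, 0.03], [0.42, -0.245, 0.03], [0.42, -0.245, 0.03], [0.42, -0.245, 0.03], [0.42, -0.245, 0.03], [0.42, -0.245, 0.03], [0.42, -0.245, 0.03], [0.42, -0.245, 0.03]], turn=[[0, 0, 8], [0, 0, 8], [0, 0, 8], [0, 0, 8], [0, 0, 8], [0, 0, 8], [0, 0, 8], [0, 0, 8], [0, 0, 8], [0, 0, 8]], grip=[0, 0, 0, 0, 0, 0, 0, 0, 0, 0], grip_force=60)

```text
time_s: 2.6
tcp_pos: [0.5025, -0.2975, 0.2013]
eef_rot: [-3.138, -0.14, -0.001]
wrist_force: [0.5, -0.6, -0.1]
width: 0.0855
gripper_force: 0.0
```

Emit:
jog_arm(travel=[[0.04, -0.35, 0], [0.04, -0.35, 0], [0.04, -0.35, 0], [0.04, -0.35, 0], [0.04, -0.35, 0], [0.04, -0.35, 0], [0.04, -0.35, 0], [0.04, -0.35, 0], [0.04, -0.35, 0], [0.04, -0.35, 0]], turn=[[0, 0, 10], [0, 0, 10], [0, 0, 10], [0, 0, 10], [0, 0, 10], [0, 0, 10], [0, 0, 10], [0, 0, 10], [0, 0, 10], [0, 0, 10]], grip=[0, 0, 0, 0, 0, 0, 0, 0, 0, 0])

```text
time_s: 3.6
tcp_pos: [0.5097, 0.0519, 0.2013]
eef_rot: [3.138, -0.135, 0.0]
wrist_force: [-0.3, -0.7, 0.3]
width: 0.0854
gripper_force: 0.0
```

Emit:
jog_arm(travel=[[-0.09, -0.24, 0.08], [-0.09, -0.24, 0.08], [-0.09, -0.24, 0.08], [-0.09, -0.24, 0.08], [-0.09, -0.24, 0.08], [-0.09, -0.24, 0.08], [-0.09, -0.24, 0.08], [-0.09, -0.24, 0.08], [-0.09, -0.24, 0.08], [-0.09, -0.24, 0.08]], turn=[[0, 0, 8], [0, 0, 8], [0, 0, 8], [0, 0, 8], [0, 0, 8], [0, 0, 8], [0, 0, 8], [0, 0, 8], [0, 0, 8], [0, 0, 8]], grip=[0, 0, 0, 0, 0, 0, 0, 0, 0, 0])

```text
time_s: 4.6
tcp_pos: [0.4415, 0.2981, 0.1217]
eef_rot: [-3.121, 0.357, -0.001]
wrist_force: [-0.3, -0.1, 1.2]
width: 0.0851
gripper_force: 0.0
```

Run:
```python
from h import *
im=avg('side',2)
plan([(.4406,.2966,.010,-13.2)])
x,y=px((.44,.297,.05),'side').astype(int);print(x,y)
t=im[y-75:y+75,x-90:x+90,::-1]
cv2.imwrite('pics/s1.png',cv2.resize(t,None,fx=4,fy=4,interpolation=cv2.INTER_CUBIC))
```

```text
now [0.4413 0.2985 0.1216] psi -13.04 F [-0.1 -0.5 -0.6] w 0.0854276790823152 t 4.7
(0.4406, 0.2966, 0.01, -13.2) shift [-0.0003  0.002   0.1116] turn 0.2
250 269
```

View pics/s1.png

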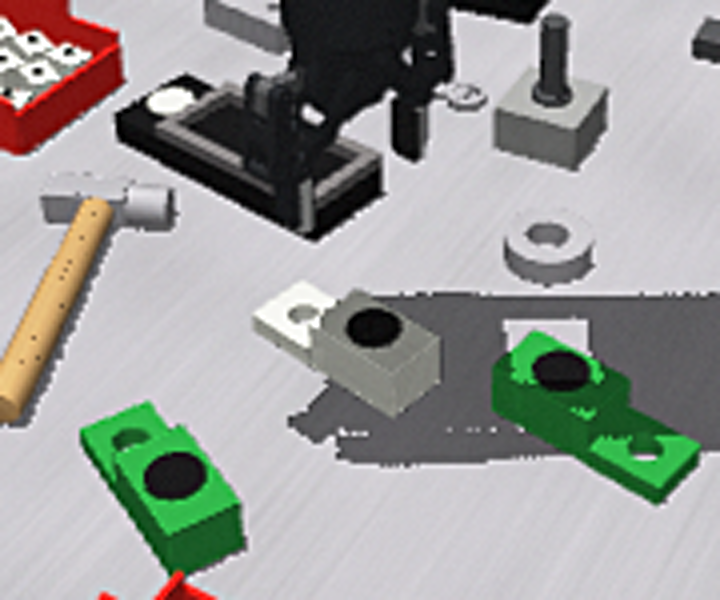

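The crop shows the open gripper above the white disc bracket, whose tag is at crop ~(373,328). The fingers are at ~(290,200) and (408,140), straddling it, and the green brackets stand clear. Descend and grip.

Emit:
jog_arm(travel=[[0, 0.002, 0.03], [0, 0.002, 0.06], [0, 0.002, 0.085], [0, 0.002, 0.1], [0, 0.002, 0.112], [0, 0.002, 0.112], [0, 0.002, 0.112], [0, 0.002, 0.112], [0, 0.002, 0.112], [0, 0.002, 0.112]], turn=[[0, 0, 0], [0, 0, 0], [0, 0, 0], [0, 0, 0], [0, 0, 0], [0, 0, 0], [0, 0, 0], [0, 0, 0], [0, 0, 0], [0, 0, 0]], grip=[0, 0, 0, 0, 0, 0, 1, 1, 1, 1], grip_force=60)

```text
time_s: 5.7
tcp_pos: [0.4407, 0.2977, 0.0103]
eef_rot: [-3.121, 0.354, -0.002]
wrist_force: [-1.7, -1.0, 10.2]
width: 0.0433
gripper_force: 60.9
```

Emit:
jog_arm(travel=[[0, 0, 0], [0, 0, 0], [0, 0, 0], [0, 0, 0], [0, 0, -0.02], [0, 0, -0.05], [0, 0, -0.08], [0, 0, -0.1], [0, 0, -0.1], [0, 0, -0.1]], turn=[[0, 0, 0], [0, 0, 0], [0, 0, 0], [0, 0, 0], [0, 0, 0], [0, 0, 0], [0, 0, 0], [0, 0, 0], [0, 0, 0], [0, 0, 0]], grip=[1, 1, 1, 1, 1, 1, 1, 1, 1, 1])

```text
time_s: 6.7
tcp_pos: [0.4403, 0.2975, 0.1095]
eef_rot: [-3.121, 0.354, -0.001]
wrist_force: [-0.3, -0.1, -3.7]
width: 0.0432
gripper_force: 63.0
```

Run:
```python
from h import *
im=avg('side',2)
plan([(.5857,.1590,.11,-10.4),(.5857,.1590,.038,-10.4)])
x,y=px((.44,.297,.07),'side').astype(int)
t=im[y-60:y+60,x-80:x+80,::-1]
cv2.imwrite('pics/s2.png',cv2.resize(t,None,fx=4,fy=4,interpolation=cv2.INTER_CUBIC))
```

```text
now [0.4397 0.297  0.1084] psi -12.95 F [ 0.  -0.4 -3.7] w 0.042898555040051446 t 6.8
(0.5857, 0.159, 0.11, -10.4) shift [ 0.1733  0.1018 -0.0016] turn -2.5
(0.5857, 0.159, 0.038, -10.4) shift [0.    0.    0.072] turn 0.0
```

View pics/s2.png

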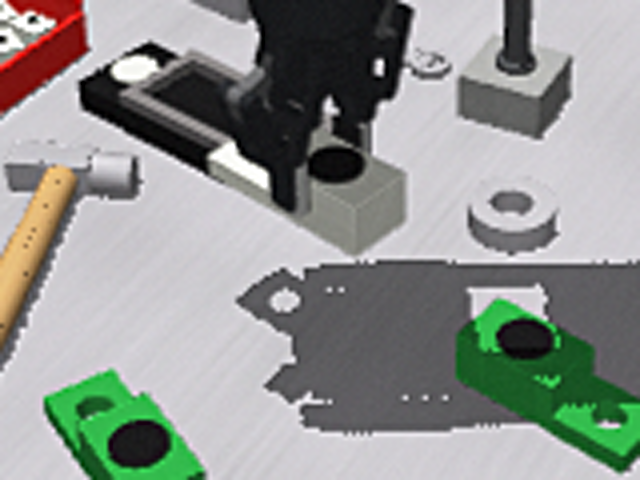

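The bracket is held level with its tag up. Carry it over the disc nest and lower it.

Emit:
jog_arm(travel=[[0.04, 0.024, 0], [0.08, 0.047, 0], [0.12, 0.07, 0], [0.15, 0.088, 0], [0.173, 0.102, 0], [0.173, 0.102, 0], [0.173, 0.102, 0], [0.173, 0.102, 0], [0.173, 0.102, 0], [0.173, 0.102, 0]], turn=[[0, 0, -2.5], [0, 0, -2.5], [0, 0, -2.5], [0, 0, -2.5], [0, 0, -2.5], [0, 0, -2.5], [0, 0, -2.5], [0, 0, -2.5], [0, 0, -2.5], [0, 0, -2.5]], grip=[1, 1, 1, 1, 1, 1, 1, 1, 1, 1])

```text
time_s: 7.8
tcp_pos: [0.5854, 0.1599, 0.1092]
eef_rot: [3.129, -0.284, -0.001]
wrist_force: [0.3, -1.1, -2.5]
width: 0.0429
gripper_force: 62.7
```

Run:
```python
from h import *
plan([(.5857,.1590,.11,-10.4),(.5857,.1590,.036,-10.4)])
```

```text
now [0.5854 0.1599 0.1092] psi -10.39 F [ 0.3 -1.1 -2.5] w 0.042910149202583604 t 7.8
(0.5857, 0.159, 0.11, -10.4) shift [ 0.0004  0.0008 -0.0008] turn 0.0
(0.5857, 0.159, 0.036, -10.4) shift [0.    0.    0.074] turn 0.0
```

Emit:
jog_arm(travel=[[0, 0.001, 0.02], [0, 0.001, 0.035], [0, 0.001, 0.045], [0, 0.001, 0.053], [0, 0.001, 0.059], [0, 0.001, 0.064], [0, 0.001, 0.068], [0, 0.001, 0.071], [0, 0.001, 0.073], [0, 0.001, 0.073]], turn=[[0, 0, 0], [0, 0, 0], [0, 0, 0], [0, 0, 0], [0, 0, 0], [0, 0, 0], [0, 0, 0], [0, 0, 0], [0, 0, 0], [0, 0, 0]], grip=[1, 1, 1, 1, 1, 1, 1, 1, 1, 1])

```text
time_s: 8.8
tcp_pos: [0.5858, 0.1582, 0.0362]
eef_rot: [3.129, -0.286, -0.0]
wrist_force: [-0.2, -0.2, -2.8]
width: 0.043
gripper_force: 62.9
```

Run:
```python
from h import *
im=avg('side',2)
plan([])
x,y=px((.59,.158,.05),'side').astype(int)
t=im[y-50:y+50,x-65:x+65,::-1]
cv2.imwrite('pics/s3.png',cv2.resize(t,None,fx=5,fy=5,interpolation=cv2.INTER_CUBIC))
```

```text
now [0.5859 0.1583 0.0365] psi -10.45 F [-0.1  0.4 -2.4] w 0.04347200180798259 t 8.9
```

View pics/s3.png

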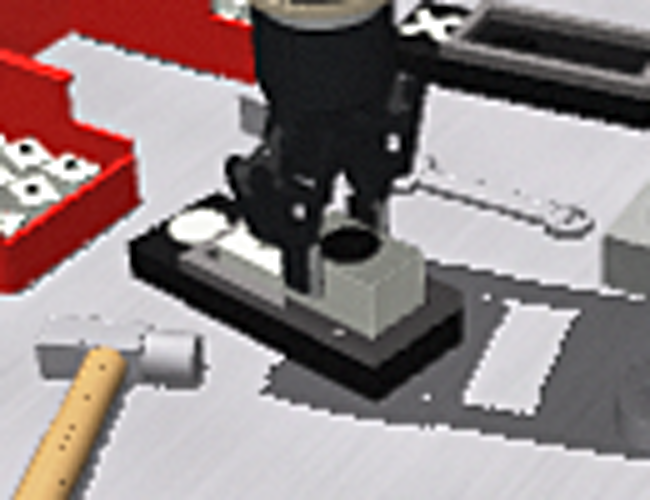

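The bracket sits inside the pocket, with its tag at crop ~(350,243) and the fingertips just above the rim. Lower a touch, release and rise.

Emit:
jog_arm(travel=[[0, 0, 0.001], [0, 0, 0.0015], [0, 0, 0.0015], [0, 0, 0.0015], [0, 0, 0.0015], [0, 0, 0.0015], [0, 0, -0.02], [0, 0, -0.06], [0, 0, -0.1], [0, 0, -0.12]], turn=[[0, 0, 0], [0, 0, 0], [0, 0, 0], [0, 0, 0], [0, 0, 0], [0, 0, 0], [0, 0, 0], [0, 0, 0], [0, 0, 0], [0, 0, 0]], grip=[1, 1, 0.3, 0.3, 0.3, 0.3, 0.3, 0, 0, 0])

```text
time_s: 9.9
tcp_pos: [0.5871, 0.1585, 0.1597]
eef_rot: [-3.127, 0.286, -0.006]
wrist_force: [-0.2, -0.5, -0.9]
width: 0.0855
gripper_force: 0.0
```

Run:
```python
from h import *
plan([(.47,-.16,.16,-18),(.410,-.3319,.12,-23),(.410,-.3319,.01,-23)])
```

```text
now [0.5871 0.1585 0.1597] psi -10.45 F [-0.2 -0.5 -0.9] w 0.08553020550356454 t 9.9
(0.47, -0.16, 0.16, -18) shift [-5.740e-02  3.345e-01 -3.000e-04] turn 7.6
(0.41, -0.3319, 0.12, -23) shift [-0.0039  0.182   0.04  ] turn 5
(0.41, -0.3319, 0.01, -23) shift [0.   0.   0.11] turn 0
```

Emit:
jog_arm(travel=[[-0.057, 0.335, 0], [-0.057, 0.335, 0], [-0.057, 0.335, 0], [-0.057, 0.335, 0], [-0.057, 0.335, 0], [-0.057, 0.335, 0], [-0.057, 0.335, 0], [-0.057, 0.335, 0], [-0.057, 0.335, 0], [-0.057, 0.335, 0]], turn=[[0, 0, 7.5], [0, 0, 7.5], [0, 0, 7.5], [0, 0, 7.5], [0, 0, 7.5], [0, 0, 7.5], [0, 0, 7.5], [0, 0, 7.5], [0, 0, 7.5], [0, 0, 7.5]], grip=[0, 0, 0, 0, 0, 0, 0, 0, 0, 0])

```text
time_s: 10.9
tcp_pos: [0.4692, -0.1603, 0.1563]
eef_rot: [-3.103, 0.49, -0.0]
wrist_force: [-0.4, 0.4, 0.1]
width: 0.0855
gripper_force: 0.0
```

Emit:
jog_arm(travel=[[-0.004, 0.182, 0.04], [-0.004, 0.182, 0.04], [-0.004, 0.182, 0.04], [-0.004, 0.182, 0.04], [-0.004, 0.182, 0.04], [-0.004, 0.182, 0.04], [-0.004, 0.182, 0.04], [-0.004, 0.182, 0.04], [-0.004, 0.182, 0.04], [-0.004, 0.182, 0.04]], turn=[[0, 0, 5], [0, 0, 5], [0, 0, 5], [0, 0, 5], [0, 0, 5], [0, 0, 5], [0, 0, 5], [0, 0, 5], [0, 0, 5], [0, 0, 5]], grip=[0, 0, 0, 0, 0, 0, 0, 0, 0, 0])

```text
time_s: 11.9
tcp_pos: [0.4095, -0.3322, 0.1165]
eef_rot: [3.079, -0.623, 0.0]
wrist_force: [0.3, -0.3, -0.3]
width: 0.0851
gripper_force: 0.0
```

Run:
```python
from h import *
im=avg('side',2)
plan([(.410,-.3319,.01,-23)])
# pass nest check in its crop + the hover above reject
def crop(p,hw,hh,f):
    x,y=px(p,'side').astype(int);t=im[max(y-hh,0):y+hh,x-hw:x+hw,::-1];return cv2.resize(t,None,fx=f,fy=f,interpolation=cv2.INTER_CUBIC)
a,b=crop((.6,.156,.04),50,60,4),crop((.42,-.335,.05),50,60,4);cv2.imwrite('pics/s4.png',np.hstack([a,b]))
```

```text
now [ 0.4093 -0.3325  0.1164] psi -22.92 F [-0.4  0.3 -0.3] w 0.08539584819851981 t 12.0
(0.41, -0.3319, 0.01, -23) shift [ 0.0004 -0.0008  0.1064] turn 0.1
```

View pics/s4.png

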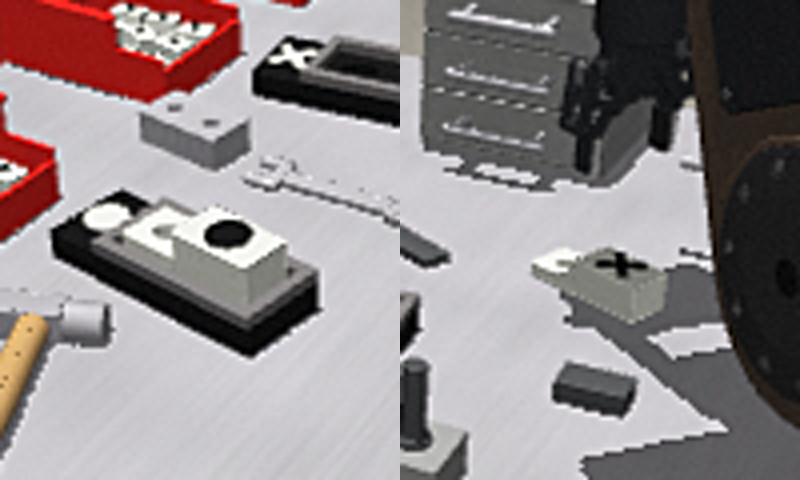

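The pass bracket lies flat in its nest with its tag up (left half, ~(228,233)). On the right, the open fingers hang above the cross bracket at ~(600,280), with the gauge block clear. Descend and grip.

Emit:
jog_arm(travel=[[0, 0, 0.03], [0, 0, 0.06], [0, 0, 0.085], [0, 0, 0.098], [0, 0, 0.106], [0, 0, 0.106], [0, 0, 0.106], [0, 0, 0.106], [0, 0, 0.106], [0, 0, 0.106]], turn=[[0, 0, 0], [0, 0, 0], [0, 0, 0], [0, 0, 0], [0, 0, 0], [0, 0, 0], [0, 0, 0], [0, 0, 0], [0, 0, 0], [0, 0, 0]], grip=[0, 0, 0, 0, 0, 0, 1, 1, 1, 1])

```text
time_s: 13.0
tcp_pos: [0.4095, -0.3331, 0.0113]
eef_rot: [3.078, -0.625, 0.002]
wrist_force: [-0.9, 1.5, 11.2]
width: 0.0428
gripper_force: 60.5
```

Emit:
jog_arm(travel=[[0, 0, 0], [0, 0, 0], [0, 0, 0], [0, 0, 0], [0, 0, -0.02], [0, 0, -0.05], [0, 0, -0.08], [0, 0, -0.1], [0, 0, -0.1], [0, 0, -0.1]], turn=[[0, 0, 0], [0, 0, 0], [0, 0, 0], [0, 0, 0], [0, 0, 0], [0, 0, 0], [0, 0, 0], [0, 0, 0], [0, 0, 0], [0, 0, 0]], grip=[1, 1, 1, 1, 1, 1, 1, 1, 1, 1])

```text
time_s: 14.0
tcp_pos: [0.4091, -0.3327, 0.1102]
eef_rot: [3.079, -0.625, 0.001]
wrist_force: [-0.6, -0.5, -5.3]
width: 0.043
gripper_force: 64.4
```

Run:
```python
from h import *
a=np.radians(5.3); o=np.array([.6068,-.1563])-.015*np.array([np.cos(a),np.sin(a)]);print(o)
plan([(*o,.11,5.3)])
```

```text
[ 0.59186413 -0.15768556]
now [ 0.4091 -0.3327  0.1102] psi -22.94 F [-0.6 -0.5 -5.3] w 0.04302893901929795 t 14.0
(np.float64(0.5918641295272313), np.float64(-0.1576855588116984), 0.11, 5.3) shift [ 1.001e-01 -2.324e-01  2.000e-04] turn -28.2
```

Emit:
jog_arm(travel=[[0.014, -0.033, 0], [0.028, -0.065, 0], [0.043, -0.1, 0], [0.058, -0.135, 0], [0.073, -0.17, 0], [0.088, -0.205, 0], [0.1, -0.2325, 0], [0.1, -0.2325, 0], [0.1, -0.2325, 0], [0.1, -0.2325, 0]], turn=[[0, 0, -4], [0, 0, -8], [0, 0, -13], [0, 0, -17], [0, 0, -22], [0, 0, -26], [0, 0, -28.2], [0, 0, -28.2], [0, 0, -28.2], [0, 0, -28.2]], grip=[1, 1, 1, 1, 1, 1, 1, 1, 1, 1])

```text
time_s: 15.0
tcp_pos: [0.5906, -0.1578, 0.109]
eef_rot: [-3.138, -0.143, 0.004]
wrist_force: [-0.9, 1.0, -3.9]
width: 0.0429
gripper_force: 64.3
```

Run:
```python
from h import *
plan([(.5919,-.1577,.037,5.3)])
```

```text
now [ 0.5906 -0.1578  0.109 ] psi 5.22 F [-0.9  1.  -3.9] w 0.04289365912913309 t 15.0
(0.5919, -0.1577, 0.037, 5.3) shift [ 0.0013 -0.      0.072 ] turn -0.1
```

Emit:
jog_arm(travel=[[0.001, 0, 0.02], [0.001, 0, 0.035], [0.001, 0, 0.045], [0.001, 0, 0.053], [0.001, 0, 0.059], [0.001, 0, 0.064], [0.001, 0, 0.068], [0.001, 0, 0.071], [0.001, 0, 0.073], [0.001, 0, 0.073]], turn=[[0, 0, 0], [0, 0, 0], [0, 0, 0], [0, 0, 0], [0, 0, 0], [0, 0, 0], [0, 0, 0], [0, 0, 0], [0, 0, 0], [0, 0, 0]], grip=[1, 1, 1, 1, 1, 1, 1, 1, 1, 1])

```text
time_s: 16.0
tcp_pos: [0.5928, -0.1575, 0.0372]
eef_rot: [-3.138, -0.144, 0.0]
wrist_force: [0.6, 0.2, -5.4]
width: 0.0429
gripper_force: 64.3
```

Run:
```python
from h import *
im=avg('side',2)
plan([])
x,y=px((.6,-.156,.05),'side').astype(int)
t=im[y-45:y+45,x-60:x+60,::-1]
cv2.imwrite('pics/s5.png',cv2.resize(t,None,fx=5,fy=5,interpolation=cv2.INTER_CUBIC))
```

```text
now [ 0.593  -0.1576  0.0375] psi 5.25 F [-0.2 -0.5 -4. ] w 0.0428441570508464 t 16.1
```

View pics/s5.png

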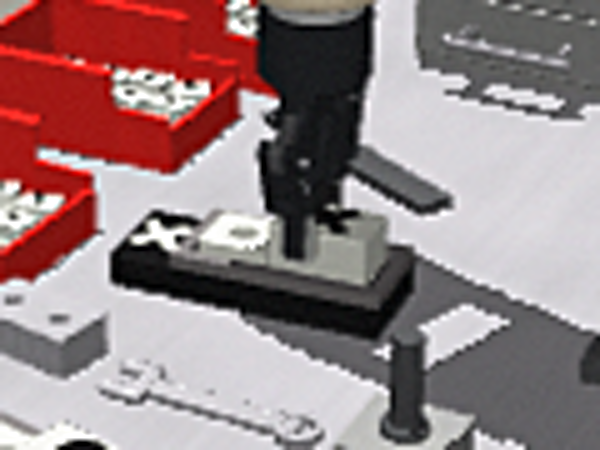

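It's in the pocket, flat, with the cross up and the hole at crop ~(248,233). Lower, release and rise.

Emit:
jog_arm(travel=[[0, 0, 0.001], [0, 0, 0.0025], [0, 0, 0.0025], [0, 0, 0.0025], [0, 0, 0.0025], [0, 0, 0.0025], [0, 0, -0.02], [0, 0, -0.06], [0, 0, -0.1], [0, 0, -0.145]], turn=[[0, 0, 0], [0, 0, 0], [0, 0, 0], [0, 0, 0], [0, 0, 0], [0, 0, 0], [0, 0, 0], [0, 0, 0], [0, 0, 0], [0, 0, 0]], grip=[1, 1, 0.3, 0.3, 0.3, 0.3, 0.3, 0, 0, 0])

```text
time_s: 17.1
tcp_pos: [0.5922, -0.1574, 0.1833]
eef_rot: [-3.138, -0.144, 0.002]
wrist_force: [1.5, -1.0, 0.2]
width: 0.0854
gripper_force: 0.0
```

Run:
```python
from h import *
plan([(.444,.0136,.18,0),(.444,.0136,.063,0)])
```

```text
now [ 0.5922 -0.1574  0.1833] psi 5.25 F [ 1.5 -1.   0.2] w 0.08537296771055033 t 17.1
(0.444, 0.0136, 0.18, 0) shift [-0.1319 -0.1838  0.0033] turn 5.3
(0.444, 0.0136, 0.063, 0) shift [0.    0.    0.117] turn 0
```

Emit:
jog_arm(travel=[[-0.132, -0.184, 0], [-0.132, -0.184, 0], [-0.132, -0.184, 0], [-0.132, -0.184, 0], [-0.132, -0.184, 0], [-0.132, -0.184, 0], [-0.132, -0.184, 0], [-0.132, -0.184, 0], [-0.132, -0.184, 0], [-0.132, -0.184, 0]], turn=[[0, 0, 5], [0, 0, 5], [0, 0, 5], [0, 0, 5], [0, 0, 5], [0, 0, 5], [0, 0, 5], [0, 0, 5], [0, 0, 5], [0, 0, 5]], grip=[0, 0, 0, 0, 0, 0, 0, 0, 0, 0])

```text
time_s: 18.1
tcp_pos: [0.445, 0.013, 0.1822]
eef_rot: [3.142, 0.005, -0.0]
wrist_force: [0.3, 0.3, 0.3]
width: 0.0853
gripper_force: 0.0
```

Run:
```python
from h import *
plan([(.444,.0136,.064,0)])
T=avg('top',4); np.save('top2.npy',T); s=avg('side',2)
x,y=px((.63,-.156,.04)).astype(int); a=cv2.resize(T[y-40:y+40,x-35:x+35,::-1],(420,480),interpolation=cv2.INTER_CUBIC)
for k in range(0,70,10): cv2.putText(a,str(x-35+k),(k*6,10),0,.35,(0,255,255))
for k in range(0,80,10): cv2.putText(a,str(y-40+k),(0,k*6+4),0,.35,(0,255,255))
x,y=px((.444,.0136,.12),'side').astype(int); b=cv2.resize(s[y-60:y+60,x-45:x+45,::-1],(360,480),interpolation=cv2.INTER_CUBIC)
cv2.imwrite('pics/s6.png',np.hstack([a,b]))
```

```text
now [0.445  0.013  0.1822] psi 0.2 F [0.3 0.3 0.3] w 0.08534652621862633 t 18.1
(0.444, 0.0136, 0.064, 0) shift [-0.001  -0.0006  0.1182] turn 0.2
```

View pics/s6.png

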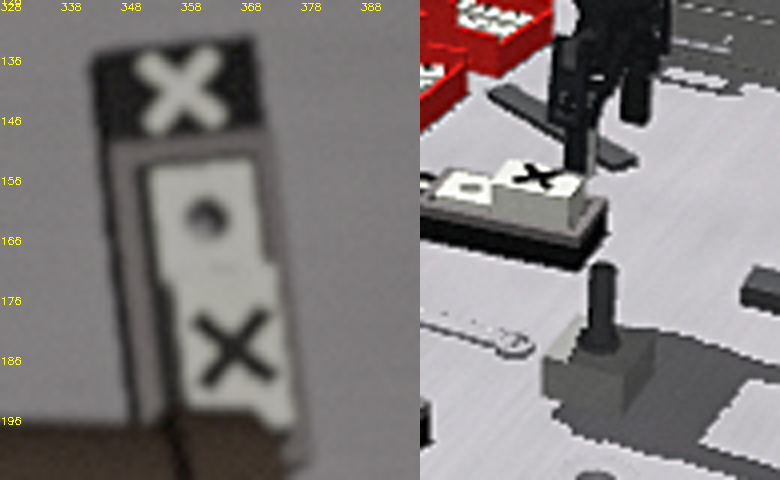

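Run:
```python
from h import *
g=cv2.cvtColor(np.load('top2.npy'),cv2.COLOR_RGB2GRAY)
yy,xx=np.mgrid[:g.shape[0],:g.shape[1]]
c=np.array([362.6,162.3]);print(g[156:170:1,356:370:1].tolist())
for k in range(8):
    W=((xx-c[0])**2+(yy-c[1])**2<5.5**2)*np.clip(146-g.astype(float),0,40); c=np.array([(W*xx).sum(),(W*yy).sum()])/W.sum()
m=(g<90)&(abs(xx-366.5)<9)&(abs(yy-184)<9)
n,l,st,ce=cv2.connectedComponentsWithStats(m.astype(np.uint8));i=1+st[1:,4].argmax();t=ce[i]
H,T=w(c,.038)[:2],w(t,.060)[:2];v=H-T
print('hole',c,H,'tag',t,T,'len',np.hypot(*v),'yaw',np.degrees(np.arctan2(v[1],v[0])),'hole from tag',T+v/np.hypot(*v)*.061)
```

```text
[[173, 172, 171, 172, 171, 170, 169, 170, 171, 172, 170, 170, 171, 157], [171, 172, 171, 171, 168, 167, 164, 165, 170, 170, 170, 171, 170, 158], [171, 170, 171, 166, 155, 145, 138, 143, 159, 168, 170, 170, 170, 159], [170, 171, 166, 152, 126, 101, 92, 105, 130, 153, 165, 172, 171, 161], [170, 169, 157, 128, 97, 68, 57, 65, 94, 128, 157, 169, 172, 165], [171, 165, 146, 107, 78, 65, 56, 42, 60, 100, 141, 167, 172, 169], [173, 164, 144, 109, 86, 83, 79, 61, 49, 85, 133, 164, 171, 171], [172, 167, 149, 124, 110, 108, 99, 79, 62, 91, 136, 164, 172, 170], [173, 170, 159, 145, 131, 125, 116, 96, 90, 116, 150, 167, 172, 172], [171, 172, 168, 160, 147, 139, 132, 124, 126, 146, 162, 172, 171, 172], [172, 172, 170, 167, 160, 155, 152, 152, 156, 164, 169, 171, 172, 171], [172, 172, 171, 170, 168, 166, 166, 166, 168, 171, 171, 170, 171, 171], [173, 172, 172, 171, 171, 169, 169, 171, 172, 171, 171, 171, 170, 170], [171, 173, 170, 172, 170, 171, 170, 166, 166, 168, 168, 168, 170, 172]]
hole [362.25908479 161.6884253 ] [ 0.64439245 -0.15472087] tag [366.69117647 183.61764706] [ 0.58275923 -0.16055132] len 0.06190838432560713 yaw 5.404047167060748 hole from tag [ 0.6434881  -0.15480642]
```

Emit:
jog_arm(travel=[[-0.001, 0, 0.03], [-0.001, 0, 0.06], [-0.001, 0, 0.085], [-0.001, 0, 0.105], [-0.001, 0, 0.118], [-0.001, 0, 0.122], [-0.001, 0, 0.122], [-0.001, 0, 0.122], [-0.001, 0, 0.122], [-0.001, 0, 0.122]], turn=[[0, 0, 0], [0, 0, 0], [0, 0, 0], [0, 0, 0], [0, 0, 0], [0, 0, 0], [0, 0, 0], [0, 0, 0], [0, 0, 0], [0, 0, 0]], grip=[0, 0, 0, 0, 0, 0, 0, 1, 1, 1])

```text
time_s: 19.4
tcp_pos: [0.444, 0.0135, 0.0609]
eef_rot: [3.142, 0.007, 0.002]
wrist_force: [-0.6, -0.5, -0.1]
width: 0.0439
gripper_force: 0.0
```

Emit:
jog_arm(travel=[[0, 0, 0], [0, 0, 0], [0, 0, 0], [0, 0, 0], [0, 0, 0], [0, 0, 0], [0, 0, -0.02], [0, 0, -0.05], [0, 0, -0.08], [0, 0, -0.08]], turn=[[0, 0, 0], [0, 0, 0], [0, 0, 0], [0, 0, 0], [0, 0, 0], [0, 0, 0], [0, 0, 0], [0, 0, 0], [0, 0, 0], [0, 0, 0]], grip=[1, 1, 1, 1, 1, 1, 1, 1, 1, 1])

```text
time_s: 20.4
tcp_pos: [0.4454, 0.0135, 0.1432]
eef_rot: [3.141, 0.007, 0.008]
wrist_force: [-0.5, 0.6, -2.5]
width: 0.0187
gripper_force: 59.0
```

Run:
```python
from h import *
plan([(.6435,-.155,.14,0)])
```

```text
now [0.4454 0.0135 0.1432] psi 0.26 F [-0.5  0.6 -2.5] w 0.018666279235526623 t 20.4
(0.6435, -0.155, 0.14, 0) shift [0.1973 0.1694 0.0032] turn 0.3
```

Emit:
jog_arm(travel=[[0.03, 0.026, 0], [0.06, 0.052, 0], [0.09, 0.077, 0], [0.12, 0.103, 0], [0.15, 0.129, 0], [0.175, 0.15, 0], [0.19, 0.163, 0], [0.197, 0.1695, 0], [0.197, 0.1695, 0], [0.197, 0.1695, 0]], turn=[[0, 0, 0], [0, 0, 0], [0, 0, 0], [0, 0, 0], [0, 0, 0], [0, 0, 0], [0, 0, 0], [0, 0, 0], [0, 0, 0], [0, 0, 0]], grip=[1, 1, 1, 1, 1, 1, 1, 1, 1, 1])

```text
time_s: 21.4
tcp_pos: [0.6401, -0.1543, 0.1396]
eef_rot: [-3.141, -0.007, 0.003]
wrist_force: [-0.9, -0.4, -2.6]
width: 0.0183
gripper_force: 59.0
```

Run:
```python
from h import *
plan([(.6435,-.155,.106,0)])
s=avg('side',3)
p=r.state()['tcp_pos']; 
for n,q in (('collar',p+[0,0,-.025]),('tip',p+[0,0,-.057]),('hole',(.6435,-.155,.038))): print(n,px(q,'side').round(1))
x,y=px((.64,-.155,.09),'side').astype(int);print('crop origin',x-35,y-40)
cv2.imwrite('pics/s7.png',cv2.resize(s[y-40:y+40,x-35:x+35,::-1],None,fx=7,fy=7,interpolation=cv2.INTER_CUBIC))
```

```text
now [ 0.6401 -0.1543  0.1396] psi 0.26 F [-0.9 -0.4 -2.6] w 0.018304951661331503 t 21.4
(0.6435, -0.155, 0.106, 0) shift [0.0034 0.0007 0.0336] turn 0.3
collar [266.2 157.6]
tip [266.2 166.3]
hole [265.6 178. ]
crop origin 231 124
```

View pics/s7.png

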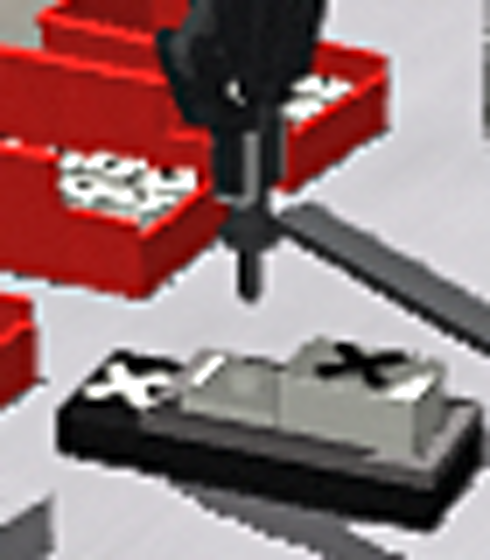

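The pin hangs upright with its tip at native ~(266.7,166.9), as predicted. The hole is at ~(267,177.6). I'll check it with the landmark network before lowering.

Run:
```python
from h import *
for k in range(2):
    r.camera('side')
    for q in('bracket_reject_hole','pin_tip','nest_reject_hole'): print(q,[(np.round(d['at'],1).tolist(),round(d['score'],2)) for d in r.landmark_of(q,'side')[:2]])
g=cv2.cvtColor(avg('side',4),cv2.COLOR_RGB2GRAY);print(g[172:184,256:282].tolist())
plan([])
```

```text
bracket_reject_hole [([263.1, 174.2], 0.92)]
pin_tip [([264.2, 167.5], 0.55)]
nest_reject_hole [([266.2, 181.0], 0.77), ([265.0, 176.8], 0.56)]
bracket_reject_hole [([266.9, 177.4], 0.7)]
pin_tip []
nest_reject_hole [([268.0, 178.6], 0.84)]
[[202, 200, 201, 203, 204, 207, 207, 207, 210, 209, 207, 206, 204, 203, 202, 204, 207, 210, 209, 196, 136, 160, 193, 197, 216, 212], [205, 203, 206, 200, 189, 205, 206, 207, 212, 213, 212, 208, 208, 207, 206, 209, 213, 200, 131, 120, 125, 127, 111, 0, 0, 61], [208, 212, 199, 145, 131, 149, 174, 155, 180, 196, 210, 209, 212, 211, 212, 218, 207, 158, 121, 126, 131, 136, 130, 62, 0, 0], [170, 207, 150, 134, 162, 243, 255, 121, 114, 60, 64, 80, 90, 137, 181, 208, 152, 122, 128, 132, 131, 135, 141, 132, 26, 3], [33, 114, 140, 168, 203, 112, 120, 127, 131, 135, 136, 128, 109, 102, 63, 84, 127, 125, 131, 122, 43, 8, 0, 1, 10, 14], [124, 149, 163, 245, 255, 120, 127, 133, 153, 157, 153, 144, 136, 132, 128, 157, 140, 124, 134, 127, 59, 13, 28, 55, 79, 81], [147, 150, 150, 122, 124, 126, 126, 136, 154, 162, 160, 151, 133, 130, 124, 159, 153, 160, 172, 161, 156, 118, 140, 146, 144, 145], [147, 157, 129, 131, 134, 133, 131, 131, 154, 162, 160, 148, 127, 128, 124, 156, 156, 154, 152, 154, 158, 155, 163, 173, 157, 160], [96, 141, 138, 132, 134, 137, 135, 132, 137, 144, 144, 141, 135, 131, 121, 154, 152, 151, 150, 154, 151, 153, 151, 152, 153, 154], [74, 168, 160, 159, 154, 149, 139, 138, 133, 135, 135, 134, 136, 130, 124, 153, 153, 149, 150, 149, 149, 151, 150, 152, 152, 154], [75, 139, 139, 162, 162, 160, 158, 159, 159, 154, 150, 139, 140, 132, 125, 155, 152, 152, 152, 151, 150, 150, 149, 150, 149, 149], [59, 53, 50, 54, 81, 111, 134, 139, 162, 161, 163, 162, 160, 155, 131, 155, 152, 153, 150, 151, 153, 150, 152, 152, 151, 152]]
now [ 0.6413 -0.1551  0.1403] psi 0.25 F [ 0.5  0.3 -2. ] w 0.018735724141230536 t 22.15
```

The grey levels put the hole centre at ~(265.6,178.4), which agrees with the projection of (265.6,178.0). Lower to just above the hole.

Emit:
jog_arm(travel=[[0.002, 0, 0], [0.002, 0, 0.01], [0.002, 0, 0.02], [0.002, 0, 0.028], [0.002, 0, 0.034], [0.002, 0, 0.034], [0.002, 0, 0.034], [0.002, 0, 0.034], [0.002, 0, 0.034], [0.002, 0, 0.034]], turn=[[0, 0, 0], [0, 0, 0], [0, 0, 0], [0, 0, 0], [0, 0, 0], [0, 0, 0], [0, 0, 0], [0, 0, 0], [0, 0, 0], [0, 0, 0]], grip=[1, 1, 1, 1, 1, 1, 1, 1, 1, 1])

```text
time_s: 23.15
tcp_pos: [0.6435, -0.1551, 0.1066]
eef_rot: [3.141, 0.007, 0.001]
wrist_force: [0.4, 0.1, -1.3]
width: 0.0187
gripper_force: 59.0
```

Run:
```python
from h import *
plan([(.6435,-.155,.064,0)])
```

```text
now [ 0.6435 -0.1551  0.1066] psi 0.25 F [ 0.4  0.1 -1.3] w 0.018712326902770172 t 23.15
(0.6435, -0.155, 0.064, 0) shift [ 0.     -0.0001  0.0426] turn 0.3
```

Emit:
jog_arm(travel=[[0, 0, 0.003], [0, 0, 0.006], [0, 0, 0.008], [0, 0, 0.01], [0, 0, 0.012], [0, 0, 0.013], [0, 0, 0.014], [0, 0, 0.015], [0, 0, 0.016], [0, 0, 0.016]], turn=[[0, 0, 0], [0, 0, 0], [0, 0, 0], [0, 0, 0], [0, 0, 0], [0, 0, 0], [0, 0, 0], [0, 0, 0], [0, 0, 0], [0, 0, 0]], grip=[1, 1, 1, 1, 1, 1, 1, 1, 1, 1])

```text
time_s: 24.15
tcp_pos: [0.6432, -0.155, 0.0902]
eef_rot: [-3.142, -0.007, 0.0]
wrist_force: [0.2, -0.1, -2.1]
width: 0.0187
gripper_force: 59.0
```

No contact, and the tip is inside the hole. Continue to the collar.

Emit:
jog_arm(travel=[[0, 0, 0.004], [0, 0, 0.008], [0, 0, 0.012], [0, 0, 0.016], [0, 0, 0.019], [0, 0, 0.022], [0, 0, 0.024], [0, 0, 0.0255], [0, 0, 0.0265], [0, 0, 0.0265]], turn=[[0, 0, 0], [0, 0, 0], [0, 0, 0], [0, 0, 0], [0, 0, 0], [0, 0, 0], [0, 0, 0], [0, 0, 0], [0, 0, 0], [0, 0, 0]], grip=[1, 1, 1, 1, 1, 1, 1, 1, 1, 1])

```text
time_s: 25.15
tcp_pos: [0.6433, -0.155, 0.0637]
eef_rot: [-3.142, -0.007, 0.0]
wrist_force: [0.1, -0.2, -1.6]
width: 0.0184
gripper_force: 59.0
```

Emit:
jog_arm(travel=[[0, 0, 0.0005], [0, 0, 0.001], [0, 0, 0.001], [0, 0, 0.0015], [0, 0, 0.0015], [0, 0, 0.002], [0, 0, 0.002], [0, 0, 0.002], [0, 0, 0.002], [0, 0, 0.002]], turn=[[0, 0, 0], [0, 0, 0], [0, 0, 0], [0, 0, 0], [0, 0, 0], [0, 0, 0], [0, 0, 0], [0, 0, 0], [0, 0, 0], [0, 0, 0]], grip=[1, 1, 1, 1, 1, 1, 1, 1, 1, 1])

```text
time_s: 26.15
tcp_pos: [0.6434, -0.1551, 0.0626]
eef_rot: [3.141, 0.007, 0.001]
wrist_force: [-3.5, 1.0, 12.0]
width: 0.0187
gripper_force: 60.5
```

The collar is seated: 12 N upward, and the TCP stopped at 62.6 mm. Open, rise and move clear.

Emit:
jog_arm(travel=[[0, 0, -0.001], [0, 0, -0.001], [0, 0, -0.001], [0, 0, -0.001], [0, 0, -0.001], [0, 0, -0.001], [0, 0, -0.001], [0, 0, -0.001], [0, 0, -0.02], [0, 0, -0.06]], turn=[[0, 0, 0], [0, 0, 0], [0, 0, 0], [0, 0, 0], [0, 0, 0], [0, 0, 0], [0, 0, 0], [0, 0, 0], [0, 0, 0], [0, 0, 0]], grip=[1, 0.2, 0.2, 0.2, 0.2, 0.2, 0.2, 0.2, 0.2, 0.2])

```text
time_s: 27.15
tcp_pos: [0.6412, -0.1545, 0.1195]
eef_rot: [-3.14, -0.007, 0.008]
wrist_force: [1.1, 0.7, 0.5]
width: 0.0683
gripper_force: 0.0
```

Emit:
jog_arm(travel=[[0, 0, -0.05], [0, 0, -0.09], [-0.03, 0.04, -0.1], [-0.06, 0.08, -0.1], [-0.09, 0.12, -0.1], [-0.12, 0.15, -0.1], [-0.12, 0.15, -0.1], [-0.12, 0.15, -0.1], [-0.12, 0.15, -0.1], [-0.12, 0.15, -0.1]], turn=[[0, 0, 0], [0, 0, 0], [0, 0, 0], [0, 0, 0], [0, 0, 0], [0, 0, 0], [0, 0, 0], [0, 0, 0], [0, 0, 0], [0, 0, 0]], grip=[0.2, 0.2, 0.2, 0.2, 0.2, 0.2, 0.2, 0.2, 0.2, 0.2])

```text
time_s: 28.15
tcp_pos: [0.5247, -0.3048, 0.2217]
eef_rot: [-3.141, -0.009, -0.0]
wrist_force: [0.5, -0.6, -0.1]
width: 0.0684
gripper_force: 0.0
```

Run:
```python
from h import *
plan([])
s=avg('side',2);x,y=px((.61,-.02,.05),'side').astype(int)
cv2.imwrite('pics/s8.png',cv2.resize(s[y-75:y+75,x-100:x+100,::-1],None,fx=4,fy=4,interpolation=cv2.INTER_CUBIC))
```

```text
now [ 0.5247 -0.3048  0.2217] psi 0.33 F [ 0.5 -0.6 -0.1] w 0.06843665783143388 t 28.15
```

View pics/s8.png

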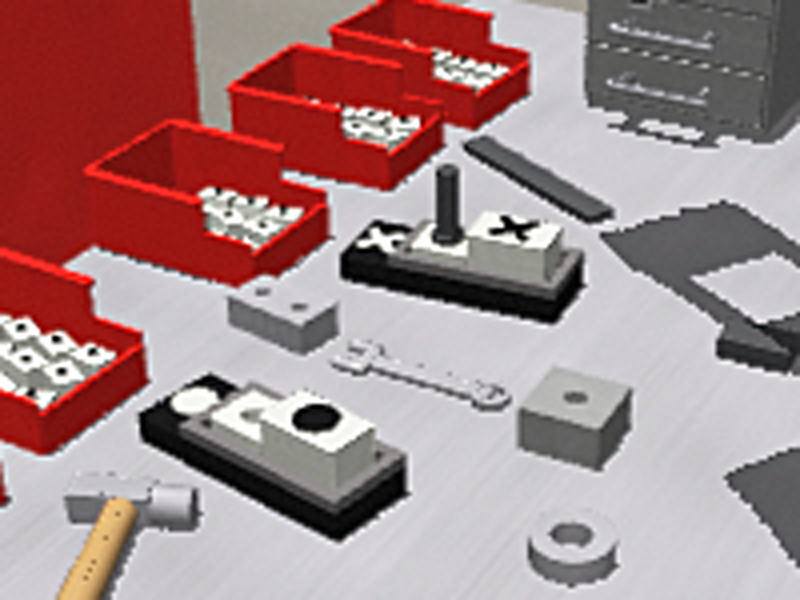

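Both brackets lie flat in their nests with tags up. The pin stands upright in the rejected bracket's flange at ~(447,205) with its collar down, and the other things are in place. Handing in.

```bash
python3 -c "from bench import r;print(r.hand_in())"
```

```text
the job is handed in; nothing more can be done
None
```

The job is handed in at about 28 s of the 72 s allowed: both brackets lie flat and tag up in their matching nests, and the pin is seated to its collar in the rejected bracket's hole.

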